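# Sort sealed bust kits by heft, metal from resin

### The job

The three sealed purple-lidded bust kits on the cutting mat look alike, but each holds either a heavy white-metal casting or a light resin one: lift each to feel which it is. Stand the metal kits in the open drawer of the steel unit and the resin kits in the blue tray, all upright and flat on the floor of the drawer or tray, set down and not dropped. Leave the drawer pushed fully shut against overspray, and the green-lidded kit and everything else on the bench where they stand.

Things in the scene. Friction and masses are not known exactly. Their poses are not given: they have to be found in the camera images.
- box_a: sealed bust-kit box, rigid carton 54 (own x) x 68 (own y) x 54 mm high, cream with a dark purple lid, a grey bust drawn on top; all three look alike and do not open. Origin at the centre of its underside, z up. One casting inside, with 2 mm of play: a white-metal kit weighs 250 to 340 g in all, a resin one 65 to 85 g. Any box may hold either; how many of each is not told. 20 to 40 N of grip carries it
- box_b: sealed bust-kit box, rigid carton 54 (own x) x 68 (own y) x 54 mm high, cream with a dark purple lid, a grey bust drawn on top; all three look alike and do not open. Origin at the centre of its underside, z up. One casting inside, with 2 mm of play: a white-metal kit weighs 250 to 340 g in all, a resin one 65 to 85 g. Any box may hold either; how many of each is not told. 20 to 40 N of grip carries it
- box_c: sealed bust-kit box, rigid carton 54 (own x) x 68 (own y) x 54 mm high, cream with a dark purple lid, a grey bust drawn on top; all three look alike and do not open. Origin at the centre of its underside, z up. One casting inside, with 2 mm of play: a white-metal kit weighs 250 to 340 g in all, a resin one 65 to 85 g. Any box may hold either; how many of each is not told. 20 to 40 N of grip carries it
- green_box: bystander: a kit box of the same size and kind but with a green lid, also on the mat, to be left alone; origin under its centre
- cab: low steel drawer unit, grey with a red drawer front, fixed to the bench: 300 deep (own x) x 260 wide (own y) x 105 mm high; origin at the centre of its underside; its own -x side is the front, which faces the robot roughly. Its one drawer slides out along own -x
- cab_drawer0 (a joint): how far the drawer is pulled out, m: 0 fully shut, about 0.15 to 0.19 at the start. It runs freely (about 1 N of friction and light damping, no spring or catch) and stays where it is left
- drawer_floor (a point): centre of the drawer's inner floor, 22 mm above the bench, moving with the drawer; axes as cab. Inside: 255 (x) x 218 (y) mm, walls 61 mm above this floor. Open from above is only the front, from own x = -0.127 m back to about the pull-out minus 0.13 m; the rest is under the unit's top (105 mm above the bench). Standing boxes pass under it with 17 mm to spare
- cab_drawer0_handle (a point): middle of the drawer's horizontal steel bar handle (120 mm long, along own y), 35 mm in front of the drawer face and 67 mm above the bench; moves with the drawer
- tray: shallow open blue plastic tray, fixed to the bench: 180 (own x) x 250 (own y) x 35 mm high, walls and floor 4 mm thick, a 9 mm rim outside the walls; origin at the centre of its underside, its floor 4 mm above that
- mat: dark cutting mat 270 (own x) x 230 (own y) x 3 mm, fixed flat on the bench, on which the boxes start; origin at the centre of its underside
- pot: bystander: small orange paint pot with a white cap, 30 mm across, 36 mm high, amid the boxes on the mat; origin under its centre
- dropper: bystander: teal dropper bottle, 25 mm across, 74 mm high, behind the mat; origin under its centre
- dish: bystander: small steel dish, 60 mm across, 22 mm high, beyond the blue tray; origin under its centre
- brush_jar: bystander: jar of brushes, 68 mm across, about 190 mm high with its brushes, behind the mat; origin under its centre
- figure: bystander: painted bust on a cork holder, 38 mm across, 112 mm high, behind the mat; origin under its centre
- tape: bystander: roll of yellow masking tape lying flat, 85 mm across, 18 mm high, on the left near the robot; origin under its centre
Things that resemble listed ones, but are neither listed nor needed, are in the scene too. Leave any orange look-alike of the box_c alone. Leave any pink look-alike of the box_b alone.

How it is judged:
By the outcome, as a careful person would: the job done as asked, in the order asked, and still so for the second after the job is handed in, with the robot touching nothing.
It also fails if it takes over 72 s, if anything falls off the work surface, if the arm or the gripper's body presses on something with over 40 N, if the wrist force passes 120 N, or if a joint passes its speed limit or range.

### The arm

A 7-joint arm with a two-finger parallel gripper is mounted at the origin on the work surface. World frame = base frame: x ahead of the robot, y to its left, z up, the work surface at z = 0. Lengths are in m, angles in rad, forces in N, time in s.
With the tool pointing down it reaches from about 0.4 to 0.9 m from the base axis. Payload 5.5 kg.
Tool frame: the origin (TCP) lies on the centre line of the jaws, within the pads' length; the fingertips stand 8 mm ahead of it and the grasp point (between the pads) lies 11 mm behind it; z points along the fingers, y is the line along which they close (so a half turn about z gives the same grasp; the last joint's range is limited). The gripper opens to 85 mm and grips with 20 to 120 N. Pads are 22 mm wide; open, the fingers measure 114 mm over their backs; the gripper's body (76 mm by 85 mm) begins 54 mm behind the grasp point. The pads swing forward as they close: fully open they stand 13 mm farther back than shut.
Start: joints at [1.379, 0.501, -0.427, 1.55, 0.221, 1.138, -0.21], TCP at [0.286, -0.584, 0.239] pointing down, gripper open.
Joint ranges: [-2.88, 2.88], [-0.31, 2.03], [-1.54, 1.56], [0.2, 2.42], [-1.41, 4.55], [0.19, 2.02], [-2.57, 2.57]. Speed limits (rad/s): [2.57, 2.57, 3.14, 3.14, 3.14, 3.14, 3.14].

### API

Orientations are given as a unit quaternion [x, y, z, w].
In Python, from cell import r, vision gives the robot as it stands. The module is installed in compiled form; this text tells all that it offers.
- The arm moves only by the tool carry_out, never from a script. Its arguments are lists of equal length, an entry for each row: "travel": the shift along the tool's x, y, z in units of 25 mm (1.0 is 25 mm), a list of three; "turn": the turn about the tool's z in units of 6 degrees (1.0 is 6 degrees); "jaw": the closure, from 0 (fully open) to 1 (shut). A call has 1 to 10 rows; each row shifts and turns the commanded pose from where the row before left it, along the tool's axes as they then stand; what a row does not reach is not made up. A row lasts 1/10 s, in which the tool goes at most 50 mm and 8.59 degrees, less where a joint would pass 70% of its speed; a pose out of reach is approached as far as the arm can. A call is refused whole if a number of a shift passes 1 or a number of a turn 1, either way. A call with a gripper value outside its range is refused whole. The fingers move at their own pace and stop on an object; the grip force is fixed at half the most. Time passes only in rows, so rows that do not move let the fingers close. It gives the time, the measured TCP pose, the force, the opening and the grip force at its end, in the units of the state.
- r.get_state(): the state, without advancing time (a new reading comes with each control period).
- vision.snapshot(name): name is "scene" or "top" or "wrist"; returns a dict with "img" (400x640x3 uint8, blue, green, red), "range_z" (400x640 float32, m along the optical axis (not along the pixel's ray), 0 where there is no reading), "camera_matrix" (3x3 intrinsics, pixels), "R" (3x3) and "t" (3): a world point X has camera coordinates R X + t. Camera axes: x right, y down, z forward; pixel columns grow to the right and rows downward; lengths in m; the calibration is good to about 2 mm. A picture is of the moment at which its call begins.
- r.sign_off(): hands the job in; it is judged then, once.
The state is a dict: "t": time; "qpos": joint angles; "dq": joint speeds; "effort": joint torques, N m; "tcp_pos": TCP position; "orientation": TCP orientation; "ft_force": force on the tool from outside, world axes, zero at the start; "torque": the same for the moment, N m; "grip_width": finger opening in m; "gripper_force": force on a finger pad.
Only numpy, scipy, OpenCV 4.12 (cv2) and the standard library are available. Lean on these libraries where they do the work, as an engineer would, in place of code of your own. Each camera call takes 0.05 s, during which the arm holds its last target. There are 200 camera calls.

## Working session

There is one attempt and no reset: what is moved stays moved. The work goes in short steps, Python scripts to look and compute and a tool call to move; the robot and the scene stay as the last step left them, time stands still between calls to the robot, and variables do not carry over. Pictures are saved under pics/ and viewed, at most 10 in all, crops included, and the job is handed in when it is done.

Besides the shell and the picture viewer there is one more tool, called after "Request:" as name(argument=value, ...) on one line, values as JSON. carry_out: Moves the arm, as the interface text tells. Its arguments: {"type":"object","properties":{"travel":{"type":"array"},"turn":{"type":"array"},"jaw":{"type":"array"}},"required":["travel","turn","jaw"]}

```bash
mkdir -p pics; ls; python3 - <<'E'
from cell import r,vision
import cv2,numpy as np,pickle
s=r.get_state(); print({k:np.round(v,3).tolist() for k,v in s.items()})
for n in("top","scene"):
    d=vision.snapshot(n); cv2.imwrite(f"pics/{n}0.png",d["img"]); pickle.dump(d,open(n+".pkl","wb"))
    R,t=d["R"],d["t"]; print(n,np.round(-R.T@t,3),np.round(R,3).tolist(),d["camera_matrix"].tolist())
E
```

```text
pics
{'t': 0.0, 'qpos': [1.379, 0.502, -0.427, 1.551, 0.221, 1.138, -0.21], 'dq': [-0.001, 0.002, -0.001, -0.001, -0.0, -0.0, -0.001], 'effort': [0.0, -56.952, -5.816, -28.094, 0.011, 0.012, 0.0], 'tcp_pos': [0.285, -0.583, 0.238], 'orientation': [0.974, 0.225, -0.0, -0.001], 'ft_force': [-0.343, 0.357, 0.562], 'torque': [-0.085, -0.021, 0.041], 'gripper_force': 0.0, 'grip_width': 0.085}
top [0.351 0.045 1.372] [[0.014, -1.0, 0.004], [-0.991, -0.014, -0.134], [0.134, -0.002, -0.991]] [[397.7342893738062, 0.0, 314.08957527552343], [0.0, 397.7342893738062, 203.6093740667095], [0.0, 0.0, 1.0]]
scene [1.335 0.143 0.762] [[-0.1, 0.995, -0.009], [0.641, 0.058, -0.765], [-0.761, -0.082, -0.644]] [[367.69102063145414, 0.0, 318.68362889156515], [0.0, 367.69102063145414, 201.42659300426067], [0.0, 0.0, 1.0]]
```

View pics/top0.png

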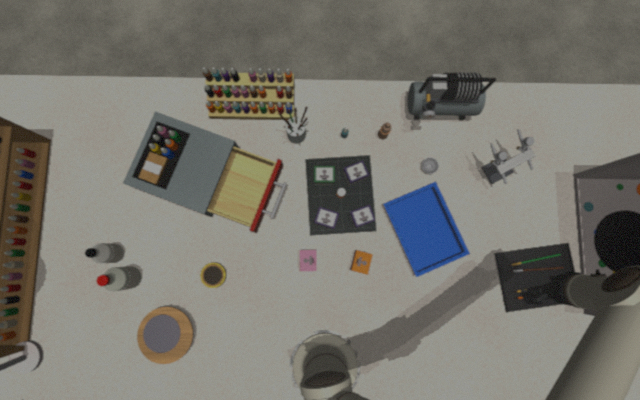

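View pics/scene0.png

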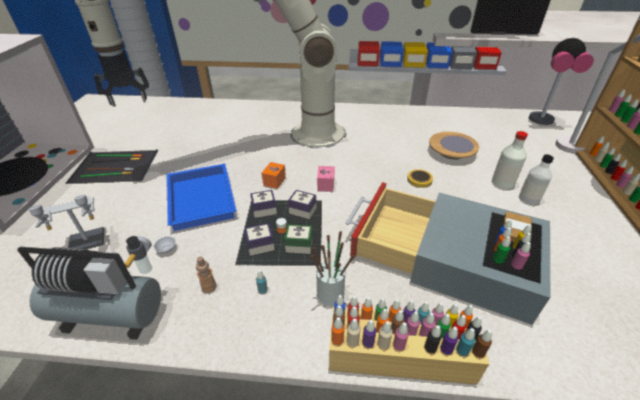

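The top view shows the boxes on the mat: green at (325,174), purple at (357,172), (327,217) and (362,216), with the pot at (341,192). The tray is at (425,228). The drawer front runs from (280,162) to (257,228), and its handle is at (275,200).

```bash
cat > h.py <<'E'
import cv2,numpy as np,pickle
def cloud(d):
    K,R,t=d["camera_matrix"],d["R"],d["t"]; z=d["range_z"]
    v,u=np.mgrid[:400,:640]
    P=np.stack([(u-K[0,2])/K[0,0]*z,(v-K[1,2])/K[1,1]*z,z],-1)
    W=(P-t)@R; W[z<=0]=np.nan
    return W
def ray(d,uv,h):
    K,R,t=d["camera_matrix"],d["R"],d["t"]; uv=np.atleast_2d(uv).astype(float)
    p=np.c_[(uv-K[:2,2])/[K[0,0],K[1,1]],np.ones(len(uv))]@R; c=-R.T@t
    return (c+p*((h-c[2])/p[:,2])[:,None])[:,:2]
def rect(P):
    (c,s,a)=cv2.minAreaRect((np.asarray(P)*1000).astype(np.float32)); return np.round(c,1),np.round(s,1),round(a,1)
E
python3 - <<'E'
from h import *
for n in("top","scene"):
    d=pickle.load(open(n+".pkl","rb")); W=cloud(d); hsv=cv2.cvtColor(d["img"],cv2.COLOR_BGR2HSV)
    print(n)
    m=((W[...,2]>.045)&(W[...,2]<.07)&(W[...,0]>.3)&(W[...,0]<.75)&(W[...,1]>-.2)&(W[...,1]<.1)).astype(np.uint8)
    k,l,st,ce=cv2.connectedComponentsWithStats(m)
    for i in range(1,k):
        if st[i,4]<60: continue
        v,u=np.where(l==i); zm=np.nanmedian(W[l==i][:,2]); print("box",ce[i].round(),st[i,4],rect(ray(d,np.c_[u,v],.057)),zm.round(4), d["img"][l==i].mean(0).round())
    for nm,mm,h in(("tray",(abs(hsv[...,0].astype(int)-112)<10)&(hsv[...,1]>150)&(hsv[...,2]>60)&(abs(W[...,2]-.035)<.008),.035),("redfront",((hsv[...,0]<8)|(hsv[...,0]>172))&(hsv[...,1]>140)&(W[...,2]>.06)&(W[...,1]<.35)&(W[...,1]>.05)&(W[...,0]>.3),.09)):
        mm=mm.astype(np.uint8); k,l,st,ce=cv2.connectedComponentsWithStats(mm)
        i=1+st[1:,4].argmax(); v,u=np.where(l==i)
        if nm=="tray": v,u=np.where((mm>0)&(np.hypot(*(np.indices(mm.shape)-ce[i][::-1,None,None]))<90))
        print(nm,len(u),rect(ray(d,np.c_[u,v],h)),rect(W[v,u,:2]),np.nanpercentile(W[v,u,2],[5,50,95]).round(3))
    # cabinet top
    m=((abs(W[...,2]-.105)<.006)&(W[...,0]>.3)&(W[...,1]>.15)&(W[...,1]<.8)).astype(np.uint8)
    k,l,st,ce=cv2.connectedComponentsWithStats(m); i=1+st[1:,4].argmax(); v,u=np.where(l==i); print("cab",len(u),rect(ray(d,np.c_[u,v],.105)))
d=pickle.load(open("top.pkl","rb"));cv2.imwrite("pics/crop.png",cv2.resize(d["img"][100:280,120:400],None,fx=2.8,fy=2.8,interpolation=2))
# handle points
W=cloud(d);m=(abs(W[...,2]-.07)<.01)&(W[...,1]>.08)&(W[...,1]<.24)&(W[...,0]>.35)&(W[...,0]<.6);v,u=np.where(m);print(len(u),np.c_[u,v,(W[m][:,:3]*1000)].round()[::12].tolist())
E
```

```text
top
box [356. 171.] 343 (array([641.9, -98.2]), array([56.5, 71.1]), 22.8) 0.0563 [110. 107. 109.]
box [325. 174.] 336 (array([631.2,   9.2]), array([55. , 64.3]), 0.8) 0.0562 [106. 116. 108.]
box [363. 216.] 351 (array([ 492.4, -119.4]), array([55.4, 70.4]), 20.7) 0.0568 [114. 110. 113.]
box [327. 217.] 348 (array([484.3,   0.5]), array([68.4, 56. ]), 72.3) 0.0565 [114. 110. 113.]
box [308. 260.] 356 (array([343.4,  60.5]), array([64.9, 52.6]), 0.8) 0.0536 [122. 108. 143.]
box [362. 262.] 364 (array([ 339.8, -116.2]), array([56. , 68.8]), 75.6) 0.0536 [ 57. 100. 142.]
tray 785 (array([ 454.4, -333.5]), array([261.1, 191.3]), 23.8) (array([ 454.4, -334.3]), array([262.1, 193.4]), 24.1) [0.029 0.034 0.038]
redfront 339 (array([551.6, 199.4]), array([ 17.6, 247.2]), 70.1) (array([551.7, 201. ]), array([ 14.3, 246.3]), 69.8) [0.085 0.092 0.096]
cab 5395 (array([655.9, 483.5]), array([288.1, 260. ]), 70.1)
scene
box [273. 170.] 251 (array([ 351.2, -116.4]), array([60.9, 80.6]), 76.1) 0.0543 [ 55. 115. 199.]
box [325. 173.] 249 (array([354.1,  60.8]), array([78.6, 56.6]), 5.0) 0.0546 [153
[... 766 characters left out ...]
0, 200.0, 79.0], [278.0, 183.0, 595.0, 164.0, 74.0], [282.0, 184.0, 593.0, 151.0, 65.0], [285.0, 185.0, 590.0, 141.0, 68.0], [285.0, 187.0, 582.0, 140.0, 71.0], [271.0, 190.0, 572.0, 187.0, 67.0], [281.0, 192.0, 566.0, 154.0, 67.0], [282.0, 194.0, 559.0, 150.0, 68.0], [280.0, 197.0, 549.0, 156.0, 70.0], [280.0, 199.0, 542.0, 156.0, 68.0], [277.0, 202.0, 531.0, 165.0, 74.0], [265.0, 205.0, 521.0, 205.0, 70.0], [274.0, 207.0, 515.0, 175.0, 73.0], [264.0, 210.0, 505.0, 208.0, 69.0], [268.0, 211.0, 501.0, 195.0, 71.0], [272.0, 212.0, 498.0, 181.0, 71.0], [274.0, 213.0, 495.0, 174.0, 72.0], [272.0, 215.0, 488.0, 181.0, 72.0], [260.0, 218.0, 478.0, 221.0, 64.0], [256.0, 227.0, 447.0, 231.0, 79.0]]
```

View pics/crop.png

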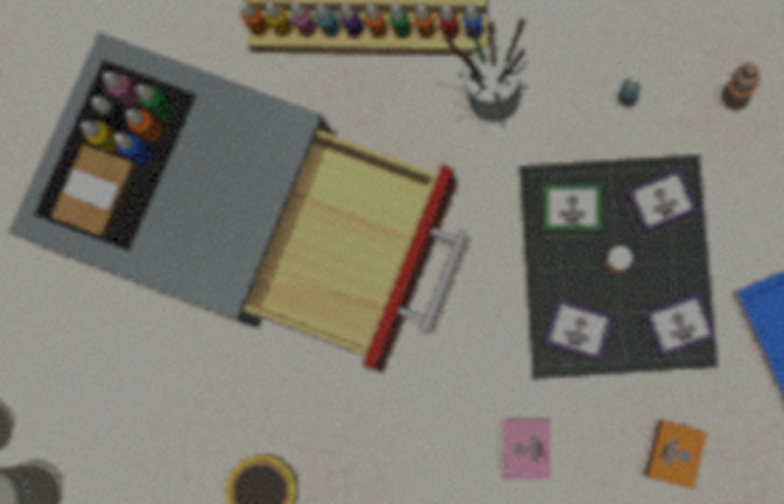

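The crop confirms one green and three purple boxes around the pot, and the open half of the drawer is clear. Next is a planner helper, then the first approach.

```bash
cat >> h.py <<'E'
def plan(x,y,z,yaw,N=10,Nt=None):
    """yaw: wanted angle (deg) of the tool y line in world; prints constant per-row numbers for N rows"""
    from cell import r
    s=r.get_state(); p=np.array(s["tcp_pos"]); from scipy.spatial.transform import Rotation as Ro
    R=Ro.from_quat(s["orientation"]).as_matrix(); yx=np.degrees(np.arctan2(R[1,1],R[0,1]))
    d=(yaw-yx+90)%180-90; tu=-d/6/N
    A=np.zeros((2,2))
    a=np.radians(yx)
    for i in range(N):
        b=a+np.radians(d/N)*i   # axes before the row's turn
        A+=np.array([[-np.sin(b),np.cos(b)],[np.cos(b),np.sin(b)]])*.025
    # tool x axis = y axis rotated: z down => x = (-sin b, cos b)
    sh=np.linalg.solve(A,np.array([x,y])-p[:2])
    print("tcp",p.round(4),"yaw",yx.round(2),"tilt",R[:,2].round(3),"q",np.round(s["qpos"],2),"w",round(s["grip_width"],4))
    print("xaxis chk",R[:2,0].round(2),(-np.sin(a)).round(2),np.cos(a).round(2))
    print(f"N={N} per-row travel {sh.round(3)} z {(p[2]-z)/.025/N:.3f} turn {tu:.3f}")
E
python3 -c "
from h import *
plan(.4935,-.119,.14,20.7,20)"
```

```text
tcp [ 0.2852 -0.5834  0.2383] yaw -63.94 tilt [-0.001  0.002 -1.   ] q [ 1.38  0.5  -0.43  1.55  0.22  1.14 -0.21] w 0.0854
xaxis chk [0.9  0.44] 0.9 0.44
N=20 per-row travel [1.116 0.008] z 0.197 turn -0.705
```

Request:
carry_out(travel=[[0.93,0,0.16],[0.93,0,0.16],[0.93,0,0.16],[0.93,0,0.16],[0.93,0,0.16],[0.93,0,0.16],[0.93,0,0.16],[0.93,0,0.16],[0.93,0,0.16],[0.93,0,0.16]], turn=[-0.6,-0.6,-0.6,-0.6,-0.6,-0.6,-0.6,-0.6,-0.6,-0.6], jaw=[0,0,0,0,0,0,0,0,0,0])

```text
t: 1.1
tcp_pos: [0.4558, -0.4284, 0.199]
orientation: [0.856, 0.518, 0.0, 0.0]
ft_force: [-0.0, -0.1, 0.7]
grip_width: 0.0852
gripper_force: 0.0
```

```bash
python3 -c "
from h import *
plan(.4935,-.119,.14,20.7,13)"
```

```text
tcp [ 0.4558 -0.4284  0.199 ] yaw -27.64 tilt [ 0.  0. -1.] q [ 1.15  0.53 -0.6   1.65  0.33  1.06 -0.03] w 0.0852
xaxis chk [0.46 0.89] 0.46 0.89
N=13 per-row travel [0.988 0.028] z 0.182 turn -0.620
```

Request:
carry_out(travel=[[0.98,0.03,0.18],[0.98,0.03,0.18],[0.98,0.03,0.18],[0.98,0.03,0.18],[0.98,0.03,0.18],[0.98,0.03,0.18],[0.98,0.03,0.18],[0.98,0.03,0.18],[0.98,0.03,0.18],[0.98,0.03,0.18]], turn=[-0.62,-0.62,-0.62,-0.62,-0.62,-0.62,-0.62,-0.62,-0.62,-0.62], jaw=[0,0,0,0,0,0,0,0,0,0])

```text
t: 2.1
tcp_pos: [0.5087, -0.1933, 0.154]
orientation: [0.646, 0.764, 0.0, 0.0]
ft_force: [0.3, -0.2, -0.1]
grip_width: 0.0853
gripper_force: 0.0
```

```bash
python3 - <<'E'
from h import *
plan(.4935,-.119,.14,20.7,5)
from cell import vision
d=vision.snapshot("wrist"); pickle.dump(d,open("w1.pkl","wb")); cv2.imwrite("pics/w1.png",d["img"])
W=cloud(d); m=((W[...,2]>.045)&(W[...,2]<.066)).astype(np.uint8)
k,l,st,ce=cv2.connectedComponentsWithStats(m)
for i in range(1,k):
    if st[i,4]<800: continue
    v,u=np.where(l==i); print("box",ce[i].round(),st[i],rect(ray(d,np.c_[u,v],.057)),np.nanmedian(W[l==i][:,2]).round(4),d["img"][l==i].mean(0).round())
E
```

```text
tcp [ 0.5087 -0.1933  0.154 ] yaw 9.57 tilt [ 0. -0. -1.] q [ 0.94  0.51 -0.79  1.89  0.44  0.93  0.1 ] w 0.0853
xaxis chk [-0.17  0.99] -0.17 0.99
N=5 per-row travel [0.607 0.026] z 0.112 turn -0.371
box [73. 48.] [    3     0   139   112 10950] (array([ 345.6, -117.3]), array([55.2, 73.6]), 75.7) 0.0546 [ 46. 118. 213.]
box [314.  90.] [  259    25   108   131 10172] (array([ 494.7, -119.7]), array([55.4, 69.4]), 20.7) 0.0578 [178. 165. 173.]
box [551.  97.] [  498    31   104   132 11126] (array([642.6, -99.4]), array([62.2, 70. ]), 22.8) 0.0578 [163. 149. 155.]
```

View pics/w1.png

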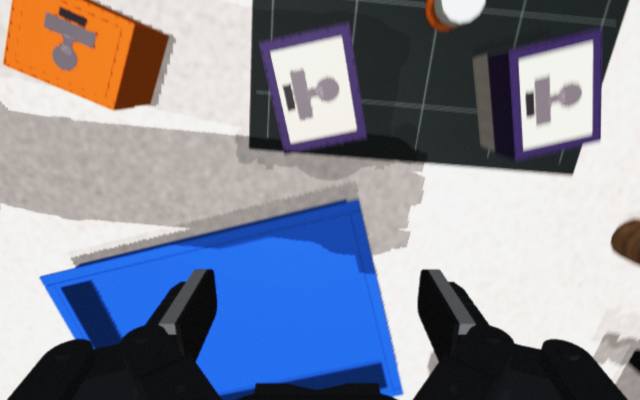

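The wrist view shows box P3 at (314,90), box P1 at (551,97) and the tray below. The refined P3 position is (494.7, -119.7) mm at 20.7°.

Request:
carry_out(travel=[[0.6,0.035,0],[0.6,0.035,0],[0.6,0.035,0],[0.6,0.035,0],[0.6,0.035,0],[0,0,0.6],[0,0,0.8],[0,0,0.8],[0,0,0.8],[0,0,0.5]], turn=[-0.37,-0.37,-0.37,-0.37,-0.37,0,0,0,0,0], jaw=[0,0,0,0,0,0,0,0,0,0])

```text
t: 3.15
tcp_pos: [0.4941, -0.122, 0.0644]
orientation: [0.571, 0.821, -0.001, -0.001]
ft_force: [-0.5, 0.5, -0.8]
grip_width: 0.0851
gripper_force: 0.0
```

```bash
python3 - <<'E'
from h import *
plan(.4947,-.1197,.035,20.7,2)
E
```

```text
tcp [ 0.4941 -0.122   0.0644] yaw 20.31 tilt [-0.002  0.    -1.   ] q [ 0.79  0.6  -0.75  2.02  0.6   0.76  0.03] w 0.0851
xaxis chk [-0.35  0.94] -0.35 0.94
N=2 per-row travel [0.039 0.027] z 0.589 turn -0.032
```

Request:
carry_out(travel=[[0.04,0.03,0.6],[0.04,0.03,0.6],[0,0,0],[0,0,0],[0,0,0],[0,0,0],[0,0,0]], turn=[0,0,0,0,0,0,0], jaw=[0,0,0.2,0.42,0.42,0.42,0.42])

```text
t: 3.85
tcp_pos: [0.4965, -0.1194, 0.0374]
orientation: [0.571, 0.821, 0.0, 0.001]
ft_force: [1.1, -0.2, 0.9]
grip_width: 0.0526
gripper_force: 63.7
```

Request:
carry_out(travel=[[0,0,-0.5],[0,0,-0.8],[0,0,-0.8],[0,0,-0.5],[0,0,0],[0,0,0],[0,0,0]], turn=[0,0,0,0,0,0,0], jaw=[0.42,0.42,0.42,0.42,0.42,0.42,0.42])

```text
t: 4.55
tcp_pos: [0.4953, -0.1192, 0.1011]
orientation: [0.571, 0.821, -0.0, -0.001]
ft_force: [0.3, 0.6, -0.9]
grip_width: 0.0529
gripper_force: 63.8
```

```bash
python3 - <<'E'
from h import *
from cell import r
for i in range(3):
    s=r.get_state(); print(np.round(s["ft_force"],2))
plan(.455,-.334,.15,20.7,10)
plan(.59,.27,.15,-19.9,10)
E
```

```text
[ 0.25  0.59 -0.9 ]
[ 0.25  0.59 -0.9 ]
[ 0.25  0.59 -0.9 ]
tcp [ 0.4953 -0.1192  0.1011] yaw 20.35 tilt [-0.001  0.    -1.   ] q [ 0.83  0.55 -0.8   2.    0.54  0.82  0.07] w 0.0529
xaxis chk [-0.35  0.94] -0.35 0.94
N=10 per-row travel [-0.748 -0.452] z -0.195 turn -0.006
tcp [ 0.4953 -0.1192  0.1011] yaw 20.35 tilt [-0.001  0.    -1.   ] q [ 0.83  0.55 -0.8   2.    0.54  0.82  0.07] w 0.0529
xaxis chk [-0.35  0.94] -0.35 0.94
N=10 per-row travel [1.573 0.448] z -0.195 turn 0.671
```

```bash
python3 - <<'E'
from h import *
plan(.397,-.360,.105,24,12)
E
```

```text
tcp [ 0.4953 -0.1192  0.1011] yaw 20.35 tilt [-0.001  0.    -1.   ] q [ 0.83  0.55 -0.8   2.    0.54  0.82  0.07] w 0.0529
xaxis chk [-0.35  0.94] -0.35 0.94
N=12 per-row travel [-0.621 -0.605] z -0.013 turn -0.051
```

Request:
carry_out(travel=[[-0.4,-0.4,0],[-0.75,-0.73,0],[-0.75,-0.73,0],[-0.75,-0.73,0],[-0.75,-0.73,0],[-0.75,-0.73,0],[-0.75,-0.73,0],[-0.75,-0.73,0],[-0.75,-0.73,0],[-0.75,-0.73,0]], turn=[-0.06,-0.06,-0.06,-0.06,-0.06,-0.06,-0.06,-0.06,-0.06,-0.06], jaw=[0.42,0.42,0.42,0.42,0.42,0.42,0.42,0.42,0.42,0.42])

```text
t: 5.55
tcp_pos: [0.4007, -0.3506, 0.1008]
orientation: [0.545, 0.839, 0.0, -0.001]
ft_force: [0.3, -0.6, -0.9]
grip_width: 0.053
gripper_force: 63.8
```

Request:
carry_out(travel=[[-0.35,-0.3,0],[0,0,0],[0,0,0]], turn=[0,0,0], jaw=[0.42,0.42,0.42])

```text
t: 5.85
tcp_pos: [0.3988, -0.3598, 0.1014]
orientation: [0.545, 0.839, 0.001, -0.0]
ft_force: [0.4, -0.4, -0.2]
grip_width: 0.053
gripper_force: 63.8
```

```bash
python3 - <<'E'
from h import *
from cell import r,vision
print(np.round(r.get_state()["ft_force"],2))
plan(.397,-.360,.0390,24,5)
d=vision.snapshot("top"); W=cloud(d); hsv=cv2.cvtColor(d["img"],cv2.COLOR_BGR2HSV)
d=vision.snapshot("wrist"); cv2.imwrite("pics/w2.png",d["img"])
print(np.round(r.get_state()["ft_force"],2))
E
```

```text
[ 0.38 -0.36 -0.23]
tcp [ 0.3988 -0.3598  0.1014] yaw 24.0 tilt [ 0.     0.002 -1.   ] q [ 1.3   0.59 -0.79  1.93  0.55  0.85  0.64] w 0.053
xaxis chk [-0.41  0.91] -0.41 0.91
N=5 per-row travel [ 0.004 -0.014] z 0.499 turn 0.000
[ 1.33  0.58 -0.8 ]
```

View pics/w2.png

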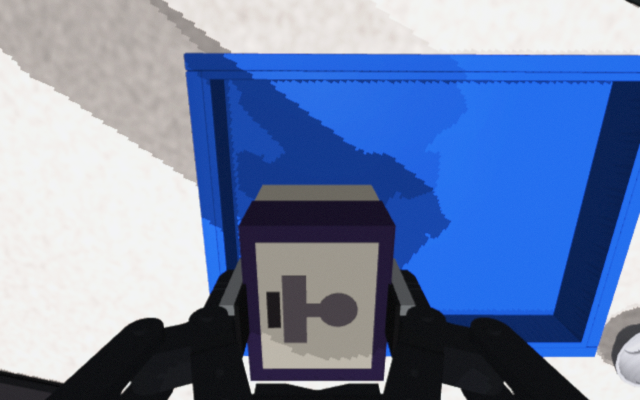

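The wrist view shows the box held square with the tray, between its walls; it weighs about 0.8 N, so it is resin. I'm setting it down.

Request:
carry_out(travel=[[0,-0.03,0.6],[0,-0.03,0.7],[0,0,0.7],[0,0,0.3],[0,0,0.15],[0,0,0.05],[0,0,0],[0,0,0]], turn=[0,0,0,0,0,0,0,0], jaw=[0.42,0.42,0.42,0.42,0.42,0.42,0.42,0.42])

```text
t: 6.75
tcp_pos: [0.3975, -0.3622, 0.0398]
orientation: [0.545, 0.838, -0.0, 0.001]
ft_force: [0.5, -0.3, -1.3]
grip_width: 0.0533
gripper_force: 63.8
```

Request:
carry_out(travel=[[0,0,0.04],[0,0,0.03],[0,0,0],[0,0,0]], turn=[0,0,0,0], jaw=[0.42,0.42,0.42,0.42])

```text
t: 7.15
tcp_pos: [0.3973, -0.3623, 0.0383]
orientation: [0.545, 0.838, -0.0, 0.0]
ft_force: [-1.6, -0.4, 6.1]
grip_width: 0.0528
gripper_force: 64.4
```

Request:
carry_out(travel=[[0,0,0],[0,0,0],[0,0,-0.3],[0,0,-0.8],[0,0,-1],[0,0,-0.9]], turn=[0,0,0,0,0,0], jaw=[0.25,0.25,0.25,0.2,0,0])

```text
t: 7.75
tcp_pos: [0.3972, -0.3616, 0.1138]
orientation: [0.545, 0.839, 0.0, -0.0]
ft_force: [0.9, -0.2, 0.8]
grip_width: 0.0855
gripper_force: 0.0
```

```bash
python3 - <<'E'
from h import *
plan(.6455,-.098,.115,22.8,15)
E
```

```text
tcp [ 0.3972 -0.3616  0.1138] yaw 23.98 tilt [ 0.  0. -1.] q [ 1.32  0.57 -0.8   1.93  0.53  0.87  0.66] w 0.0855
xaxis chk [-0.41  0.91] -0.41 0.91
N=15 per-row travel [0.382 0.887] z -0.003 turn 0.013
```

Request:
carry_out(travel=[[0.2,0.5,0],[0.41,0.95,0],[0.41,0.95,0],[0.41,0.95,0],[0.41,0.95,0],[0.41,0.95,0],[0.41,0.95,0],[0.41,0.95,0],[0.41,0.95,0],[0.41,0.95,0]], turn=[0.02,0.02,0.02,0.02,0.02,0.02,0.02,0.02,0.02,0.02], jaw=[0,0,0,0,0,0,0,0,0,0])

```text
t: 8.75
tcp_pos: [0.5666, -0.181, 0.112]
orientation: [0.553, 0.833, 0.0, -0.0]
ft_force: [-0.1, -1.2, 0.3]
grip_width: 0.0854
gripper_force: 0.0
```

```bash
cat >> h.py <<'E'
def boxes(n="wrist",h=.057,tol=.01,amin=800):
    from cell import vision
    d=vision.snapshot(n); W=cloud(d); m=(abs(W[...,2]-h)<tol).astype(np.uint8)
    k,l,st,ce=cv2.connectedComponentsWithStats(m)
    for i in range(1,k):
        if st[i,4]<amin: continue
        v,u=np.where(l==i); print("box",st[i],rect(ray(d,np.c_[u,v],h)),np.nanmedian(W[l==i][:,2]).round(4),d["img"][l==i].mean(0).round())
    return d
E
python3 - <<'E'
from h import *
boxes(tol=.005)
plan(.6455,-.098,.115,22.8,5)
E
```

```text
box [ 560    0   80   29 1329] (array([647.2, -24.7]), array([38.3, 12.1]), 22.8) 0.0575 [57. 92. 47.]
box [  449    86   128   127 13483] (array([644.4, -99. ]), array([58.3, 68.8]), 22.8) 0.0579 [171. 157. 163.]
box [   0  320   31   80 1621] (array([ 417.3, -349. ]), array([19.5, 70. ]), 6.9) 0.0581 [137. 122. 128.]
box [593 345  47  31 851] (array([ 787.7, -190.2]), array([31.6, 25. ]), 32.7) 0.0569 [ 60.  85. 119.]
tcp [ 0.57   -0.1759  0.1129] yaw 23.07 tilt [ 0.004  0.004 -1.   ] q [ 0.83  0.66 -0.78  1.78  0.56  0.94  0.21] w 0.0854
xaxis chk [-0.39  0.92] -0.39 0.92
N=5 per-row travel [0.338 0.799] z -0.017 turn 0.009
```

Request:
carry_out(travel=[[0.34,0.8,0],[0.34,0.8,0],[0.34,0.8,0],[0.34,0.8,0],[0.32,0.8,0],[0,0,0.3],[0,0,0.7],[0,0,0.7],[0,0,0.4],[0,0,0]], turn=[0.01,0.01,0.01,0.01,0.01,0,0,0,0,0], jaw=[0,0,0,0,0,0,0,0,0,0])

```text
t: 9.8
tcp_pos: [0.6397, -0.1065, 0.057]
orientation: [0.556, 0.831, -0.001, -0.002]
ft_force: [-0.7, -0.1, 0.5]
grip_width: 0.0857
gripper_force: 0.0
```

```bash
python3 - <<'E'
from h import *
plan(.6455,-.0985,.0365,22.8,2)
E
```

```text
tcp [ 0.6397 -0.1065  0.057 ] yaw 22.4 tilt [-0.005  0.    -1.   ] q [ 0.61  0.8  -0.71  1.66  0.63  0.93  0.05] w 0.0857
xaxis chk [-0.38  0.92] -0.38 0.92
N=2 per-row travel [0.103 0.169] z 0.409 turn -0.034
```

Request:
carry_out(travel=[[0.1,0.17,0],[0.1,0.17,0.2],[0,0,0.5],[0,0,0.1],[0,0,0],[0,0,0],[0,0,0],[0,0,0]], turn=[-0.03,-0.03,0,0,0,0,0,0], jaw=[0,0,0,0,0.2,0.42,0.42,0.42])

```text
t: 10.6
tcp_pos: [0.6485, -0.0978, 0.0405]
orientation: [0.553, 0.833, 0.0, 0.0]
ft_force: [0.5, -0.8, 3.0]
grip_width: 0.0527
gripper_force: 65.1
```

Request:
carry_out(travel=[[0,0,0],[0,0,-0.5],[0,0,-0.8],[0,0,-0.8],[0,0,-0.8],[0,0,-0.5],[0,0,0],[0,0,0]], turn=[0,0,0,0,0,0,0,0], jaw=[0.42,0.42,0.42,0.42,0.42,0.42,0.42,0.42])

```text
t: 11.4
tcp_pos: [0.6481, -0.0979, 0.1254]
orientation: [0.553, 0.833, -0.0, 0.0]
ft_force: [-0.1, 0.1, -1.2]
grip_width: 0.0527
gripper_force: 64.8
```

```bash
python3 - <<'E'
from h import *
from cell import r,vision
for i in range(4):
    print(np.round(r.get_state()["ft_force"],2)); vision.snapshot("top")
plan(.516,-.3075,.125,24,10)
E
```

```text
[-0.14  0.14 -1.16]
[-0.05  0.32  0.03]
[-0.06 -1.07 -0.81]
[ 0.04  0.6  -1.21]
tcp [ 0.6474 -0.0977  0.1239] yaw 22.82 tilt [-0.002  0.    -1.   ] q [ 0.63  0.73 -0.76  1.62  0.57  1.03  0.09] w 0.0531
xaxis chk [-0.39  0.92] -0.39 0.92
N=10 per-row travel [-0.562 -0.815] z -0.004 turn -0.020
```

Request:
carry_out(travel=[[-0.4,-0.5,0],[-0.6,-0.9,0],[-0.62,-0.9,0],[-0.62,-0.9,0],[-0.62,-0.9,0],[-0.62,-0.9,0],[-0.62,-0.9,0],[-0.62,-0.9,0],[-0.6,-0.9,0],[-0.3,-0.45,0]], turn=[-0.02,-0.02,-0.02,-0.02,-0.02,-0.02,-0.02,-0.02,-0.02,-0.02], jaw=[0.42,0.42,0.42,0.42,0.42,0.42,0.42,0.42,0.42,0.42])

```text
t: 12.6
tcp_pos: [0.5137, -0.3113, 0.1243]
orientation: [0.546, 0.838, -0.001, -0.001]
ft_force: [-0.4, -0.6, -1.6]
grip_width: 0.0529
gripper_force: 64.8
```

```bash
python3 - <<'E'
from h import *
from cell import r
print(np.round(r.get_state()["ft_force"],2))
plan(.516,-.3075,.042,24,5)
E
```

```text
[-0.39 -0.64 -1.6 ]
tcp [ 0.5137 -0.3113  0.1243] yaw 23.77 tilt [-0.002 -0.001 -1.   ] q [ 1.07  0.65 -0.78  1.76  0.55  0.96  0.48] w 0.0529
xaxis chk [-0.4   0.92] -0.4 0.92
N=5 per-row travel [0.021 0.029] z 0.658 turn -0.008
```

```bash
python3 - <<'E'
from h import *
from cell import r,vision
f=[]
for i in range(10):
    vision.snapshot("top"); f.append(r.get_state()["ft_force"])
f=np.array(f); print(f.mean(0).round(2),f.std(0).round(2)); plan(.516,-.3075,.042,24,5)
E
```

```text
[ 0.3  -0.05 -0.8 ] [0.71 0.9  0.35]
tcp [ 0.5175 -0.3062  0.1252] yaw 24.14 tilt [ 0.  0. -1.] q [ 1.06  0.65 -0.79  1.76  0.55  0.96  0.48] w 0.0527
xaxis chk [-0.41  0.91] -0.41 0.91
N=5 per-row travel [-0.005 -0.015] z 0.665 turn 0.005
```

Request:
carry_out(travel=[[0,0,0.6],[0,0,0.8],[0,0,0.8],[0,0,0.6],[0,0,0.3],[0,0,0.15],[0,0,0.05],[0,0,0.04],[0,0,0],[0,0,0]], turn=[0,0,0,0,0,0,0,0,0,0], jaw=[0.42,0.42,0.42,0.42,0.42,0.42,0.42,0.42,0.42,0.42])

```text
t: 14.1
tcp_pos: [0.5171, -0.3077, 0.0422]
orientation: [0.545, 0.839, -0.0, 0.001]
ft_force: [-1.2, -0.3, -1.0]
grip_width: 0.0527
gripper_force: 64.8
```

Request:
carry_out(travel=[[0,0,0.04],[0,0,0.03],[0,0,0],[0,0,0]], turn=[0,0,0,0], jaw=[0.42,0.42,0.42,0.42])

```text
t: 14.5
tcp_pos: [0.5172, -0.3077, 0.0414]
orientation: [0.545, 0.839, -0.0, 0.001]
ft_force: [-3.6, -0.1, 10.0]
grip_width: 0.053
gripper_force: 66.0
```

Request:
carry_out(travel=[[0,0,0],[0,0,0],[0,0,-0.3],[0,0,-0.8],[0,0,-1],[0,0,-0.9]], turn=[0,0,0,0,0,0], jaw=[0.25,0.25,0.25,0.2,0,0])

```text
t: 15.1
tcp_pos: [0.5169, -0.3072, 0.116]
orientation: [0.544, 0.839, 0.0, -0.0]
ft_force: [0.4, 0.1, 0.9]
grip_width: 0.0858
gripper_force: 0.0
```

```bash
python3 - <<'E'
from h import *
plan(.4865,.0005,.125,-17.7,16)
E
```

```text
tcp [ 0.5169 -0.3072  0.116 ] yaw 24.04 tilt [ 0.  0. -1.] q [ 1.06  0.66 -0.78  1.77  0.56  0.95  0.47] w 0.0858
xaxis chk [-0.41  0.91] -0.41 0.91
N=16 per-row travel [ 0.79  -0.016] z -0.022 turn 0.435
```

Request:
carry_out(travel=[[0.79,-0.02,0],[0.79,-0.02,0],[0.79,-0.02,0],[0.79,-0.02,0],[0.79,-0.02,0],[0.79,-0.02,0],[0.79,-0.02,0],[0.79,-0.02,0],[0.79,-0.02,0],[0.79,-0.02,0]], turn=[0.43,0.43,0.43,0.43,0.43,0.43,0.43,0.43,0.43,0.43], jaw=[0,0,0,0,0,0,0,0,0,0])

```text
t: 16.1
tcp_pos: [0.4698, -0.1164, 0.1153]
orientation: [0.719, 0.695, 0.0, 0.0]
ft_force: [0.2, -0.3, 0.5]
grip_width: 0.0855
gripper_force: 0.0
```

```bash
python3 - <<'E'
from h import *
boxes(tol=.005)
plan(.4865,.0005,.115,-17.7,6)
E
```

```text
box [ 274    0  131   92 8840] (array([483.2, -11.5]), array([43.8, 55.4]), 73.1) 0.0579 [177. 163. 171.]
box [ 575    0   65   53 2968] (array([619.5, -13.3]), array([23.4, 32.2]), 89.3) 0.0577 [126. 150. 122.]
box [   45   177   124   107 10003] (array([ 343.9, -115.3]), array([56.2, 69.5]), 75.7) 0.0546 [ 41. 105. 201.]
tcp [ 0.4698 -0.1124  0.1155] yaw -1.77 tilt [ 0.001  0.002 -1.   ] q [ 0.81  0.46 -0.75  2.06  0.43  0.79 -0.24] w 0.0855
xaxis chk [0.03 1.  ] 0.03 1.0
N=6 per-row travel [0.763 0.   ] z 0.003 turn 0.442
```

Request:
carry_out(travel=[[0.76,0,0],[0.76,0,0],[0.76,0,0],[0.76,0,0],[0.76,0,0],[0.76,0,0],[0,0,0],[0,0,0.5],[0,0,0.9],[0,0,0.6]], turn=[0.43,0.43,0.43,0.43,0.43,0.43,0,0,0,0], jaw=[0,0,0,0,0,0,0,0,0,0])

```text
t: 17.15
tcp_pos: [0.4851, -0.0064, 0.063]
orientation: [0.805, 0.593, -0.001, -0.0]
ft_force: [-0.4, -0.8, -0.0]
grip_width: 0.0854
gripper_force: 0.0
```

```bash
python3 - <<'E'
from h import *
plan(.4865,.0005,.0365,-17.3,2)
E
```

```text
tcp [ 0.4851 -0.0064  0.063 ] yaw -17.32 tilt [-0.002 -0.001 -1.   ] q [ 0.48  0.53 -0.64  2.08  0.5   0.69 -0.78] w 0.0854
xaxis chk [0.3  0.95] 0.3 0.95
N=2 per-row travel [ 0.141 -0.014] z 0.530 turn -0.001
```

Request:
carry_out(travel=[[0.1,0,0.4],[0.05,0,0.45],[0,0,0.1],[0,0,0],[0,0,0],[0,0,0],[0,0,0],[0,0,0]], turn=[0,0,0,0,0,0,0,0], jaw=[0,0,0,0,0.2,0.42,0.42,0.42])

```text
t: 17.95
tcp_pos: [0.4876, -0.0011, 0.0419]
orientation: [0.805, 0.593, 0.0, 0.001]
ft_force: [-1.2, -0.2, 4.7]
grip_width: 0.0527
gripper_force: 63.8
```

Request:
carry_out(travel=[[0,0,0],[0,0,-0.5],[0,0,-0.8],[0,0,-0.8],[0,0,-0.8],[0,0,-0.8],[0,0,-0.5],[0,0,0],[0,0,0],[0,0,0]], turn=[0,0,0,0,0,0,0,0,0,0], jaw=[0.42,0.42,0.42,0.42,0.42,0.42,0.42,0.42,0.42,0.42])

```text
t: 18.95
tcp_pos: [0.4863, -0.0013, 0.1451]
orientation: [0.805, 0.593, -0.001, -0.001]
ft_force: [-0.2, 0.0, -3.0]
grip_width: 0.0531
gripper_force: 64.3
```

```bash
python3 - <<'E'
from h import *
from cell import r,vision
f=[]
for i in range(5):
    d=vision.snapshot("top"); f.append(r.get_state()["ft_force"])
f=np.array(f); print(f.mean(0).round(2),f.std(0).round(2))
pickle.dump(d,open("top2.pkl","wb"))
W=cloud(d); hsv=cv2.cvtColor(d["img"],cv2.COLOR_BGR2HSV)
ex=np.array([np.cos(np.radians(70.1)),np.sin(np.radians(70.1))]); ey=np.array([-ex[1],ex[0]])
m=(W[...,0]>.35)&(W[...,0]<.85)&(W[...,1]>.05)&(W[...,1]<.5)
a=W[...,:2]@ex; b=W[...,:2]@ey; z=W[...,2]
# profile along cab axis at lateral centre
for c in (-.50,-.45,-.40):
    print(c,[(round(q,3),np.nanmedian(z[m&(abs(b-c)<.015)&(abs(a-q)<.004)]).round(3)) for q in np.arange(.31,.56,.01)])
fl=m&(abs(z-.022)<.008)&(a>.38)&(a<.53); print("floor a",np.percentile(a[fl],[1,50,99]),"b",np.percentile(b[fl],[1,50,99]))
plan(.59,.27,.16,-19.9,10)
E
```

```text
[-0.04  0.04 -3.29] [0.62 0.49 0.37]
-0.5 [(np.float64(0.31), np.float64(-0.002)), (np.float64(0.32), np.float64(-0.0)), (np.float64(0.33), np.float64(0.001)), (np.float64(0.34), np.float64(0.069)), (np.float64(0.35), np.float64(0.002)), (np.float64(0.36), np.float64(-0.0)), (np.float64(0.37), np.float64(0.061)), (np.float64(0.38), np.float64(0.092)), (np.float64(0.39), np.float64(0.082)), (np.float64(0.4), np.float64(0.024)), (np.float64(0.41), np.float64(0.021)), (np.float64(0.42), np.float64(0.021)), (np.float64(0.43), np.float64(0.021)), (np.float64(0.44), np.float64(0.022)), (np.float64(0.45), np.float64(0.022)), (np.float64(0.46), np.float64(0.022)), (np.float64(0.47), np.float64(0.021)), (np.float64(0.48), np.float64(0.021)), (np.float64(0.49), np.float64(0.021)), (np.float64(0.5), np.float64(0.021)), (np.float64(0.51), np.float64(0.021)), (np.float64(0.52), np.float64(0.022)), (np.float64(0.53), np.float64(0.022)), (np.float64(0.54), np.float64(0.1)), (np.float64(0.55), np.float64(0.1)), (np.float64(0.56), np.float64(0.104))]
-0.45 [(np.float64(0.31), np.float64(-0.002)), (np
[... 1576 characters left out ...]
np.float64(0.022)), (np.float64(0.47), np.float64(0.022)), (np.float64(0.48), np.float64(0.021)), (np.float64(0.49), np.float64(0.021)), (np.float64(0.5), np.float64(0.022)), (np.float64(0.51), np.float64(0.022)), (np.float64(0.52), np.float64(0.021)), (np.float64(0.53), np.float64(0.023)), (np.float64(0.54), np.float64(0.096)), (np.float64(0.55), np.float64(0.101)), (np.float64(0.56), np.float64(0.105))]
floor a [0.40333442 0.46647607 0.52896403] b [-0.73748102 -0.4577583  -0.34668276]
tcp [ 0.4868 -0.001   0.1455] yaw -17.25 tilt [-0.001  0.    -1.   ] q [ 0.57  0.4  -0.74  2.03  0.36  0.85 -0.68] w 0.0529
xaxis chk [0.3  0.96] 0.3 0.96
N=10 per-row travel [1.159 0.049] z -0.058 turn 0.044
```

Wrist force is -3.3 N, so this box is metal, the only one of the three. It goes in the drawer.

Request:
carry_out(travel=[[0.5,0.03,-0.3],[0.9,0.05,-0.3],[0.9,0.05,-0.2],[0.9,0.05,0],[0.9,0.05,0],[0.9,0.05,0],[0.9,0.05,0],[0.9,0.05,0],[0.9,0.05,0],[0.9,0.05,0]], turn=[0.04,0.04,0.04,0.04,0.04,0.04,0.04,0.04,0.04,0.04], jaw=[0.42,0.42,0.42,0.42,0.42,0.42,0.42,0.42,0.42,0.42])

```text
t: 20.2
tcp_pos: [0.5667, 0.2013, 0.1664]
orientation: [0.817, 0.576, 0.0, -0.0]
ft_force: [0.6, -0.1, -3.7]
grip_width: 0.053
gripper_force: 64.3
```

```bash
python3 - <<'E'
from h import *
plan(.5807,.279,.165,-19.9,4)
E
```

```text
tcp [0.5667 0.2013 0.1664] yaw -19.65 tilt [ 0.     0.001 -1.   ] q [ 0.15  0.56 -0.72  1.74  0.43  1.   -1.07] w 0.053
xaxis chk [0.34 0.94] 0.34 0.94
N=4 per-row travel [ 0.779 -0.131] z 0.014 turn 0.010
```

Request:
carry_out(travel=[[0.75,-0.13,0],[0.75,-0.13,0],[0.75,-0.13,0],[0.55,-0.13,0],[0,0,0],[0,0,0]], turn=[0.01,0.01,0.01,0.01,0,0], jaw=[0.42,0.42,0.42,0.42,0.42,0.42])

```text
t: 20.8
tcp_pos: [0.5775, 0.2694, 0.1659]
orientation: [0.818, 0.575, -0.0, 0.0]
ft_force: [0.0, -0.8, -3.0]
grip_width: 0.0525
gripper_force: 64.3
```

```bash
python3 - <<'E'
from h import *
from cell import vision
plan(.5807,.279,.062,-19.9,5)
d=vision.snapshot("wrist"); cv2.imwrite("pics/w3.png",d["img"])
E
```

```text
tcp [0.5775 0.2694 0.1659] yaw -19.86 tilt [-0.    -0.001 -1.   ] q [ 0.02  0.62 -0.7   1.64  0.45  1.05 -1.17] w 0.0525
xaxis chk [0.34 0.94] 0.34 0.94
N=5 per-row travel [ 0.081 -0.002] z 0.832 turn 0.001
```

View pics/w3.png

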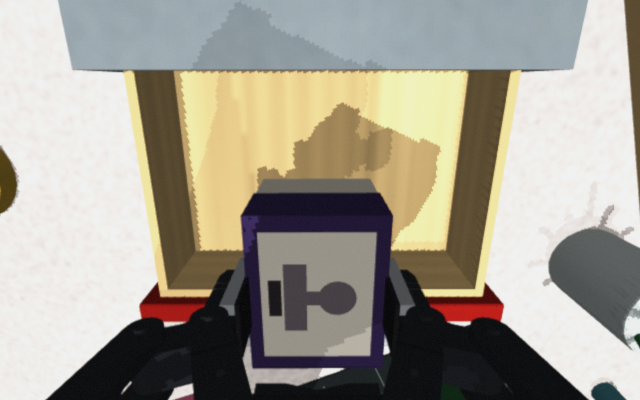

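The box is held square to the drawer and laterally centred, between the drawer walls at pixel columns 150 and 500. It needs 10 mm more along x, then I lower it.

Request:
carry_out(travel=[[0.2,0,0],[0.2,0,0.4],[0,0,0.8],[0,0,0.8],[0,0,0.8],[0,0,0.7],[0,0,0.35],[0,0,0.15],[0,0,0.05],[0,0,0]], turn=[0,0,0,0,0,0,0,0,0,0], jaw=[0.42,0.42,0.42,0.42,0.42,0.42,0.42,0.42,0.42,0.42])

```text
t: 21.85
tcp_pos: [0.5818, 0.2792, 0.0655]
orientation: [0.819, 0.574, 0.001, 0.0]
ft_force: [0.3, -0.5, -3.2]
grip_width: 0.0525
gripper_force: 64.3
```

Request:
carry_out(travel=[[0,0,0.03],[0,0,0],[0,0,0]], turn=[0,0,0], jaw=[0.42,0.42,0.42])

```text
t: 22.15
tcp_pos: [0.5816, 0.2789, 0.0646]
orientation: [0.819, 0.574, 0.0, 0.0]
ft_force: [0.1, -0.2, -4.1]
grip_width: 0.053
gripper_force: 64.3
```

Request:
carry_out(travel=[[0,0,0.06],[0,0,0.05],[0,0,0.03],[0,0,0],[0,0,0]], turn=[0,0,0,0,0], jaw=[0.42,0.42,0.42,0.42,0.42])

```text
t: 22.65
tcp_pos: [0.5814, 0.2791, 0.061]
orientation: [0.819, 0.574, 0.0, 0.0]
ft_force: [-1.4, -0.1, 2.3]
grip_width: 0.0526
gripper_force: 64.8
```

Request:
carry_out(travel=[[0,0,0],[0,0,0],[0,0,-0.3],[0,0,-0.8],[0,0,-1],[0,0,-1],[0,0,-0.9],[-0.5,0,0],[-1,0,0],[-1,0,0]], turn=[0,0,0,0,0,0,0,0,0,0], jaw=[0.25,0.25,0.25,0.25,0.25,0.25,0.25,1,1,1])

```text
t: 23.65
tcp_pos: [0.5593, 0.2191, 0.1603]
orientation: [0.818, 0.575, -0.0, 0.0]
ft_force: [0.1, 0.4, 0.5]
grip_width: 0.0208
gripper_force: 0.0
```

Request:
carry_out(travel=[[-1,0,0],[-1,0,0],[-1,0,0],[-0.7,0,0],[-0.4,0,0],[0,0,0]], turn=[0,0,0,0,0,0], jaw=[1,1,1,1,1,1])

```text
t: 24.25
tcp_pos: [0.5246, 0.1216, 0.1602]
orientation: [0.819, 0.573, -0.001, 0.0]
ft_force: [-0.1, 0.4, 0.3]
grip_width: -0.0003
gripper_force: 0.0
```

```bash
python3 - <<'E'
from h import *
from cell import vision,r
ex=np.array([.3404,.9403]); ey=np.array([-.9403,.3404])
p=r.get_state()["tcp_pos"]; print("a,b",p[:2]@ex,p[:2]@ey,p[2])
t=.295*ex-.451*ey; plan(t[0],t[1],.055,-19.9,5)
d=vision.snapshot("wrist"); cv2.imwrite("pics/w4.png",d["img"])
W=cloud(d); a=W[...,:2]@ex; b=W[...,:2]@ey; z=W[...,2]
print("box top",rect(np.stack([a,b],-1)[(abs(z-.076)<.006)&(a>.405)&(a<.53)&(abs(b+.451)<.09)]))
hm=(abs(z-.07)<.012)&(a<.365)&(a>.31); print("handle",np.percentile(a[hm],[2,50,98]),np.percentile(b[hm],[2,50,98]),np.nanmedian(z[hm]))
E
```

```text
a,b 0.29292610103795225 -0.4519328751393284 0.16023510175979583
tcp [0.5246 0.1216 0.1602] yaw -20.04 tilt [-0.001 -0.001 -1.   ] q [ 0.31  0.47 -0.74  1.89  0.39  0.93 -0.96] w -0.0003
xaxis chk [0.34 0.94] 0.34 0.94
N=5 per-row travel [ 0.017 -0.007] z 0.842 turn -0.005
box top (array([0., 0.]), array([0., 0.]), 0.0)
handle [0.33246192 0.33934781 0.36300448] [-0.51430834 -0.45343567 -0.39415676] 0.07170906445041611
```

View pics/w4.png

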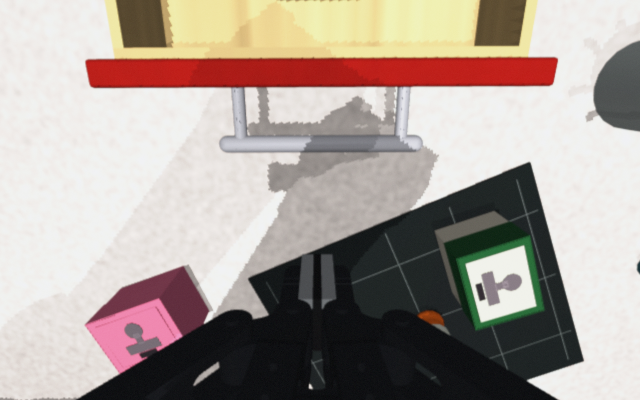

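The wrist view shows the closed fingers at (318,280), in front of and centred on the handle at (320,143). I'm descending, then pushing.

Request:
carry_out(travel=[[0,0,0.6],[0,0,0.9],[0,0,0.9],[0,0,0.9],[0,0,0.6],[0,0,0.3],[0.3,0,0],[0.3,0,0],[0.2,0,0],[0.2,0,0]], turn=[0,0,0,0,0,0,0,0,0,0], jaw=[1,1,1,1,1,1,1,1,1,1])

```text
t: 25.3
tcp_pos: [0.5345, 0.1481, 0.0565]
orientation: [0.818, 0.575, 0.001, 0.0]
ft_force: [0.0, -3.3, 1.0]
grip_width: 0.0003
gripper_force: 1.8
```

Request:
carry_out(travel=[[0.2,0,0],[0.3,0,0],[0.4,0,0],[0.5,0,0],[0.5,0,0],[0.5,0,0],[0.5,0,0],[0.5,0,0],[0.4,0,0],[0.3,0,0]], turn=[0,0,0,0,0,0,0,0,0,0], jaw=[1,1,1,1,1,1,1,1,1,1])

```text
t: 26.3
tcp_pos: [0.5685, 0.245, 0.0555]
orientation: [0.818, 0.575, 0.0, -0.0]
ft_force: [-0.5, -0.9, 0.8]
grip_width: -0.0006
gripper_force: 0.6
```

```bash
python3 - <<'E'
from h import *
from cell import vision,r
ex=np.array([.3404,.9403]); ey=np.array([-.9403,.3404])
s=r.get_state(); p=s["tcp_pos"]; print("a,b",p[:2]@ex,p[:2]@ey,p[2],s["ft_force"])
d=vision.snapshot("top"); W=cloud(d); a=W[...,:2]@ex; b=W[...,:2]@ey; z=W[...,2]
m=(W[...,0]>.35)&(W[...,0]<.85)&(W[...,1]>.05)&(W[...,1]<.6)
for c in(-.54,-.37): print(c,[(round(float(q),3),float(np.nanmedian(z[m&(abs(b-c)<.012)&(abs(a-q)<.003)]).round(3))) for q in np.arange(.43,.57,.006)])
E
```

```text
a,b 0.4238603318169298 -0.4511667474086108 0.055509467124926576 [-0.48649194 -0.94244573  0.80669531]
-0.54 [(0.43, 0.002), (0.436, -0.004), (0.442, 0.0), (0.448, -0.003), (0.454, nan), (0.46, nan), (0.466, nan), (0.472, nan), (0.478, nan), (0.484, nan), (0.49, nan), (0.496, nan), (0.502, nan), (0.508, nan), (0.514, nan), (0.52, nan), (0.526, nan), (0.532, nan), (0.538, nan), (0.544, nan), (0.55, 0.106), (0.556, 0.104), (0.562, 0.104), (0.568, 0.104)]
-0.37 [(0.43, 0.001), (0.436, 0.002), (0.442, 0.001), (0.448, -0.001), (0.454, 0.0), (0.46, -0.001), (0.466, -0.002), (0.472, 0.045), (0.478, 0.091), (0.484, 0.094), (0.49, 0.087), (0.496, 0.083), (0.502, nan), (0.508, 0.024), (0.514, 0.02), (0.52, 0.021), (0.526, 0.02), (0.532, 0.021), (0.538, 0.095), (0.544, 0.102), (0.55, 0.064), (0.556, 0.104), (0.562, 0.104), (0.568, 0.105)]
  return np.nanmean(a, axis, out=out, keepdims=keepdims)
```

Request:
carry_out(travel=[[0.2,0,0],[0.3,0,0],[0.3,0,0],[0.3,0,0],[0.2,0,0],[0.15,0,0],[0.1,0,0],[0.1,0,0],[0.1,0,0],[0.1,0,0]], turn=[0,0,0,0,0,0,0,0,0,0], jaw=[1,1,1,1,1,1,1,1,1,1])

```text
t: 27.35
tcp_pos: [0.5843, 0.287, 0.0556]
orientation: [0.819, 0.574, -0.0, 0.0]
ft_force: [-2.6, 0.6, 0.4]
grip_width: 0.0003
gripper_force: 0.6
```

```bash
cat > c.py <<'E'
from h import *
from cell import vision,r
ex=np.array([.3404,.9403]); ey=np.array([-.9403,.3404])
s=r.get_state(); p=s["tcp_pos"]; print("a,b",p[:2]@ex,p[:2]@ey,p[2],s["ft_force"])
d=vision.snapshot("top"); W=cloud(d); a=W[...,:2]@ex; b=W[...,:2]@ey; z=W[...,2]
m=(W[...,0]>.35)&(W[...,0]<.85)&(W[...,1]>.05)&(W[...,1]<.6)
for c in(-.37,-.35): print(c,[(round(float(q),3),float(np.nanmedian(z[m&(abs(b-c)<.012)&(abs(a-q)<.003)]).round(3))) for q in np.arange(.49,.57,.006)])
E
python3 -W ignore c.py
```

```text
a,b 0.468723084019555 -0.4516908194195562 0.05555565381513221 [-2.58544917  0.61121147  0.4297756 ]
-0.37 [(0.49, -0.001), (0.496, 0.001), (0.502, 0.001), (0.508, -0.0), (0.514, -0.0), (0.52, 0.056), (0.526, 0.093), (0.532, 0.092), (0.538, 0.099), (0.544, 0.104), (0.55, 0.105), (0.556, 0.102), (0.562, 0.105), (0.568, 0.103)]
-0.35 [(0.49, 0.0), (0.496, 0.001), (0.502, -0.0), (0.508, 0.0), (0.514, 0.001), (0.52, 0.057), (0.526, 0.091), (0.532, 0.093), (0.538, 0.098), (0.544, 0.104), (0.55, 0.105), (0.556, 0.104), (0.562, 0.105), (0.568, 0.105)]
```

Nearly shut. I'm continuing in small steps until it hits the stop.

Request:
carry_out(travel=[[0.1,0,0],[0.1,0,0],[0,0,0]], turn=[0,0,0], jaw=[1,1,1])

```text
t: 27.7
tcp_pos: [0.5855, 0.29, 0.0555]
orientation: [0.819, 0.574, -0.002, 0.001]
ft_force: [-3.2, -4.7, 4.4]
grip_width: -0.0002
gripper_force: 2.9
```

Request:
carry_out(travel=[[0.1,0,0],[0.05,0,0],[0,0,0]], turn=[0,0,0], jaw=[1,1,1])

```text
t: 28.0
tcp_pos: [0.5856, 0.29, 0.0554]
orientation: [0.819, 0.573, -0.005, 0.002]
ft_force: [-8.5, -12.1, 12.0]
grip_width: -0.0001
gripper_force: 7.3
```

```bash
python3 -W ignore c.py
```

```text
a,b 0.47207350162308476 -0.4519356894666475 0.05540583729552441 [ -8.54331726 -12.11272393  12.01528361]
-0.37 [(0.49, 0.0), (0.496, -0.001), (0.502, -0.001), (0.508, 0.0), (0.514, 0.001), (0.52, 0.051), (0.526, 0.089), (0.532, 0.091), (0.538, 0.102), (0.544, 0.105), (0.55, 0.106), (0.556, 0.104), (0.562, 0.104), (0.568, 0.104)]
-0.35 [(0.49, -0.001), (0.496, -0.002), (0.502, -0.001), (0.508, 0.0), (0.514, -0.001), (0.52, 0.046), (0.526, 0.088), (0.532, 0.092), (0.538, 0.102), (0.544, 0.106), (0.55, 0.104), (0.556, 0.105), (0.562, 0.105), (0.568, 0.105)]
```

Position has stalled at a = 0.472 m and the force is rising, so the drawer is against its stop. I'm backing off straight, then up.

Request:
carry_out(travel=[[-0.2,0,0],[-0.4,0,0],[-0.7,0,0],[-0.7,0,0],[-0.3,0,-0.5],[0,0,-1],[0,0,-1],[0,0,-1],[0,0,-1],[0,0,-0.5]], turn=[0,0,0,0,0,0,0,0,0,0], jaw=[1,1,1,1,1,1,1,1,1,1])

```text
t: 29.05
tcp_pos: [0.569, 0.2426, 0.1842]
orientation: [0.819, 0.574, 0.003, 0.0]
ft_force: [0.7, -0.1, -1.4]
grip_width: -0.0001
gripper_force: 0.0
```

Request:
carry_out(travel=[[-1,0,0],[-1,0,0],[-1,0,0],[-1,0,0],[-1,0,0],[0,0,0]], turn=[0,0,0,0,0,0], jaw=[1,1,1,1,1,1])

```text
t: 29.65
tcp_pos: [0.5244, 0.1196, 0.1802]
orientation: [0.82, 0.573, -0.001, 0.001]
ft_force: [0.1, -0.7, 0.5]
grip_width: 0.0001
gripper_force: 0.0
```

```bash
python3 -W ignore c.py; python3 - <<'E'
from h import *
print("tray top 58mm"); d=boxes("top",.058,.006,150)
cv2.imwrite("pics/end.png",cv2.resize(d["img"][90:290,120:480],None,fx=2.2,fy=2.2,interpolation=2))
E
```

```text
a,b 0.2909595382582017 -0.4523334630840662 0.18021559892550992 [ 0.12994487 -0.72935917  0.54012082]
-0.37 [(0.49, 0.0), (0.496, -0.0), (0.502, -0.001), (0.508, -0.001), (0.514, 0.0), (0.52, 0.045), (0.526, 0.082), (0.532, 0.091), (0.538, 0.101), (0.544, 0.104), (0.55, 0.104), (0.556, 0.104), (0.562, 0.105), (0.568, 0.105)]
-0.35 [(0.49, -0.001), (0.496, -0.001), (0.502, 0.0), (0.508, -0.001), (0.514, -0.002), (0.52, 0.049), (0.526, 0.091), (0.532, 0.092), (0.538, 0.101), (0.544, 0.104), (0.55, 0.107), (0.556, 0.105), (0.562, 0.105), (0.568, 0.104)]
tray top 58mm
box [207  88  87  15 564] (array([906., 270.]), array([ 50.8, 297.8]), 0.9) 0.0575 [ 80. 118. 132.]
box [315 166  20  17 303] (array([631. ,   9.3]), array([55. , 64.2]), 0.8) 0.0566 [110. 119. 112.]
box [407 199  26  22 340] (array([ 514.3, -306.7]), array([54.8, 70.7]), 23.7) 0.0573 [119. 112. 112.]
box [424 235  26  23 344] (array([ 394.8, -361.7]), array([55.1, 70.8]), 24.2) 0.0572 [118. 110. 111.]
```

View pics/end.png

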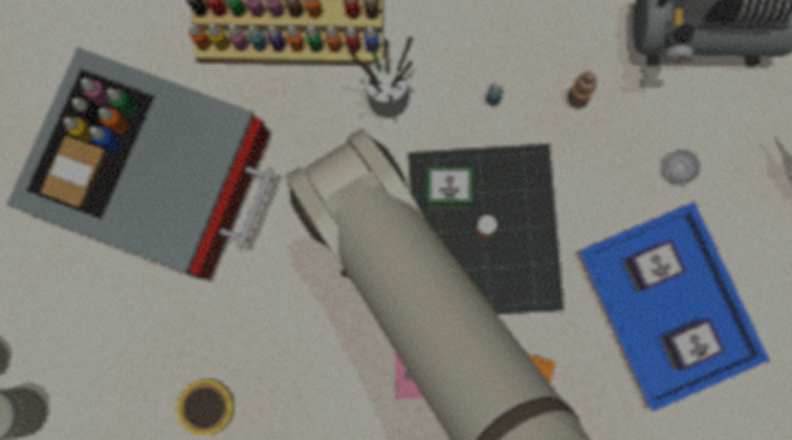

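The final view shows the drawer shut flush at (235,200), both resin kits flat in the tray at (658,265) and (693,343), and the green box and pot where they were. Handing in.

```bash
python3 -c "
from cell import r
print(r.sign_off())"
```

```text
the job is handed in; nothing more can be done
None
```

The job is handed in: one kit was metal and stands in the drawer, pushed fully shut; the other two were resin and stand flat in the blue tray. The green-lidded kit and pot are where they were; I did not re-measure the other bystanders.

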